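# Clamp a lens barrel in a V-mount

## Task

Take the lens barrel from its rest, lay it in the V-mount and slide it along the V until you feel it bear on the end stop with a steady push of about 5 N, never over 20 N, while the clamp strap is still open. Then swing the red strap over by its black handle and press it down until its pad (its height is set differently each time, so go by feel) grips the barrel with roughly 10 N (at least 3, never more than 25), and let go. Do not force the barrel into the V (keep under about 12 N), and leave the bottle, the dish and the timer alone.

Things in the scene. Friction and masses are not known exactly. Their poses are not given: they have to be found in the camera images.
- lens_barrel: Cream lens barrel with dark bands, a plain cylinder 30 mm in diameter and 120 mm long, about 0.16 kg (varies). Origin at its centre; its own y axis is the cylinder axis (it may roll about it). Both ends are alike. At the start it lies in the grey rest, axis 38 mm above the worktop, clear of any wall for 35 mm to each side of its middle.
- barrel_rest: Grey plastic storage rest fixed to the worktop, 76 mm (x) x 116 mm (y), base 8 mm thick, with two small V saddles at y = -44 and +44 mm, each 14 mm wide, tops under 40 mm. Origin at the centre of its underside; the barrel lies along its y axis.
- v_mount: Aluminium V-mount, fixed; origin under the centre of its base, z up. Base x -51 to 61, y +-80, 12 mm thick. Two 90 degree V seats, y -50 to -26 and 26 to 50 mm, x +-30, 43 mm high, free for fingers between them. V axis along y at x = 0; a seated barrel's axis is at z = 42 mm. Strap hinge posts at x = 42, y 22 to 54 mm, 74 mm high. End stop at the +y end; the -y end is open.
- end_stop: Dark rigid steel plate fixed on the V-mount's base, 34 mm wide, 9 mm thick, from z = 12 to 56 mm in the mount's frame. Origin on the face that the barrel's end must touch, on the V axis (mount frame x = 0, z = 42 mm, y set anew each time between 60 and 70 mm); axes as the mount's; the barrel comes from -y, and the centre of a barrel fully home reads y = -60 mm here.
- clamp_strap (a joint): Red strap's angle, rad: 0 = level; grows as it opens over the mount's +x side; starts 1.9 to 2.2. Hinge along the mount's y at x = 42, z = 66 mm, stiff (0.6 N m): 7 N at the handle turns it, it stays where left. A black pad on a screw under it, 42 mm from the hinge, set anew each time, meets a seated barrel somewhere in 0.08 to -0.08; then each newton more at the handle adds 2 N, 14 N stays.
- strap_hinge (a point): Point on the strap's hinge axis, in line with strap_handle (mount frame 42, 72, 66 mm).
- strap_handle (a point): Point on the axis of the strap's black handle, a round bar 10 mm thick along the mount's y, 90 mm from the hinge axis. It sticks out past the strap (16 mm wide, 8 thick, mount y 30 to 46) to mount y = 94 mm; this point is at y = 72 mm, mid free part. About 140 mm high when open; at joint 0 it is at mount x = -48, z = 66 mm. It can be pinched from above and turns in the fingers.
- buffer_bottle: White bottle with green cap, 55 mm in diameter, 121 mm tall, loose bystander. Origin at the centre of its underside.
- petri_dish: Clear round dish, 59 mm in diameter, 16 mm high, loose bystander. Origin at the centre of its underside.
- timer: White countdown timer lying flat, 72 x 68 x 19 mm, loose bystander. Origin at the centre of its underside.
Things that resemble listed ones, but are neither listed nor needed, are in the scene too. Of the things that look like the lens_barrel, the smaller one is meant.

How it is judged:
By the outcome, as a careful person would: the job done as asked, in the order asked, and still so for the second after the job is handed in, with the robot touching nothing.
It also fails if it takes over 72 s, if anything falls off the work surface, if the arm or the gripper's body presses on something with over 40 N, if the wrist force passes 120 N, or if a joint passes its speed limit or range.

## Robot

A 6-joint arm with a two-finger parallel gripper is mounted at the origin on a cart in front of the work surface, level with it; the furniture and walls round the work are solid. World frame = base frame: x ahead of the robot, y to its left, z up, the work surface at z = 0. Lengths are in m, angles in rad, forces in N, time in s.
With the tool pointing down it reaches from about 0.35 to 0.775 m from the base axis. Payload 5.5 kg.
Tool frame: the origin (TCP) lies at the very end of the fingers, on their centre line; the grasp point (between the pads) lies 19 mm behind it; z points along the fingers, y is the line along which they close (so a half turn about z gives the same grasp; the last joint's range is limited). The gripper opens to 85 mm and grips with 20 to 120 N. Pads are 22 mm wide; open, the fingers measure 114 mm over their backs; the gripper's body (76 mm by 85 mm) begins 54 mm behind the grasp point. The pads swing forward as they close: fully open they stand 13 mm farther back than shut.
Start: joints at [1.176, 0.313, 0.046, 1.304, 0, 1.431], TCP at [0.145, 0.556, 0.231] pointing down, gripper open.
Joint ranges: [-2.76, 2.76], [-0.86, 1.69], [-1.03, 1.26], [-2.2, 2.34], [-1.47, 1.5], [-3.14, 3.14]. Speed limits (rad/s): [2.57, 2.57, 3.14, 3.14, 3.14, 3.14].

## Interface

Orientations are given as a unit quaternion [w, x, y, z].
In Python, from workcell import env, imaging, ticket gives the robot as it stands. The module is installed in compiled form; this text tells all that it offers.
- The arm moves only by the tool apply_moves, never from a script. Its argument "rows" is a list of rows, each an object with "xyz": the shift along the tool's x, y, z in mm, a list of three; "turn": the turn, a rotation vector about the tool's x, y, z in rad, a list of three; "grip": the opening, from 0 (shut) to 1 (fully open). A call has 1 to 12 rows; each row is the pose to reach, as a shift and turn from the pose commanded when the call began, along the tool's axes at that moment; what a row does not reach only later rows make up. A row lasts 1/12 s, in which the tool goes at most 41.7 mm and 7.16 degrees, less where a joint would pass 70% of its speed; a pose out of reach is approached as far as the arm can. A call with a gripper value outside its range is refused whole. The fingers move at their own pace and stop on an object; "force" is the grip in N (left out, the last holds). Time passes only in rows, so rows that repeat a pose let the fingers close. It gives the time, the measured TCP pose, the force, the opening and the grip force at its end, in the units of the state.
- env.get_state(): the state, without advancing time (a new reading comes with each control period).
- imaging.read_camera(name): name is "side" or "top" or "wrist"; returns a dict with "color" (480x640x3 uint8, blue, green, red), "z_map" (480x640 float32, m along the optical axis (not along the pixel's ray), 0 where there is no reading), "camera_matrix" (3x3 intrinsics, pixels), "k1" (the pictures are not rectified: a ray, as slopes to the right and down, at radius r is drawn at 1 + k1 r^2 times it, then the intrinsics apply), "view" (4x4, takes a point from world to camera coordinates). Camera axes: x right, y down, z forward; pixel columns grow to the right and rows downward; lengths in m; the calibration is good to about 2 mm. A picture is of the moment at which its call begins.
- ticket.hand_in(): hands the job in; it is judged then, once.
The state is a dict: "clock": time; "joint_pos": joint angles; "qvel": joint speeds; "tau": joint torques, N m; "tcp_pos": TCP position; "orientation": TCP orientation; "wrist_force": force on the tool from outside, world axes, zero at the start; "ft_torque": the same for the moment, N m; "finger_gap": finger opening in m; "grip_force": force on a finger pad.
Only numpy, scipy, OpenCV 4.12 (cv2) and the standard library are available. Lean on these libraries where they do the work, as an engineer would, in place of code of your own. Each camera call takes 0.05 s, during which the arm holds its last target. There are 200 camera calls.

## Working session

There is one attempt and no reset: what is moved stays moved. The work goes in short steps, Python scripts to look and compute and a tool call to move; the robot and the scene stay as the last step left them, time stands still between calls to the robot, and variables do not carry over. Pictures are saved under pics/ and viewed, at most 10 in all, crops included, and the job is handed in when it is done.

Besides the shell and the picture viewer there is one more tool, called as name([rows], argument=value, ...), one row to a line, values as JSON. apply_moves: Moves the arm, as the interface text tells. Its arguments: {"type":"object","properties":{"rows":{"type":"array"},"force":{"type":"number"}},"required":["rows"]}

```bash
mkdir -p pics; cat > h.py <<'E'
import numpy as np, cv2
from workcell import env, imaging, ticket
from scipy.spatial.transform import Rotation as R
def cloud(d):
    K=d["camera_matrix"];z=d["z_map"];h,w=z.shape
    u,v=np.meshgrid(np.arange(w),np.arange(h))
    p=np.stack([u,v],-1).reshape(-1,1,2).astype(np.float64)
    n=cv2.undistortPoints(p,K,np.array([d["k1"],0,0,0.])).reshape(h,w,2)
    c=np.concatenate([n*z[...,None],z[...,None]],-1)
    V=d["view"]; P=(c-V[:3,3])@V[:3,:3]
    P[z==0]=np.nan
    return P
def Rt():
    s=env.get_state();q=s["orientation"];return R.from_quat([q[1],q[2],q[3],q[0]]),np.array(s["tcp_pos"])
def shift(target):
    r,t=Rt();return r.inv().apply(np.array(target)-t)*1000
E
python3 - <<'E'
from h import *
for n in("top","side"):
    d=imaging.read_camera(n);cv2.imwrite(f"pics/{n}0.png",d["color"]);np.savez(f"{n}0.npz",P=cloud(d),C=d["color"])
print(env.get_state())
E
```

```text
{'clock': 0.1, 'joint_pos': array([ 1.17639904e+00,  3.13945987e-01,  4.51207039e-02,  1.30360307e+00,
       -4.01344901e-06,  1.43121569e+00]), 'qvel': array([ 0.0008622 , -0.00187386,  0.00314492, -0.00082351, -0.00205285,
        0.00048712]), 'tau': array([ 3.51764444e-03, -4.81724989e+01,  2.99245459e+01,  1.27591172e-02,
       -5.27369048e-05,  1.26639350e-05]), 'tcp_pos': array([0.14476699, 0.55602022, 0.23049777]), 'orientation': array([-2.13352002e-04,  1.27063862e-01,  9.91894203e-01, -7.87631988e-04]), 'wrist_force': array([ 0.63930197,  0.17003515, -0.47556907]), 'ft_torque': array([ 0.03999947,  0.01112702, -0.04089775]), 'grip_force': 0.0, 'finger_gap': 0.08561729719203603}
```

View pics/top0.png

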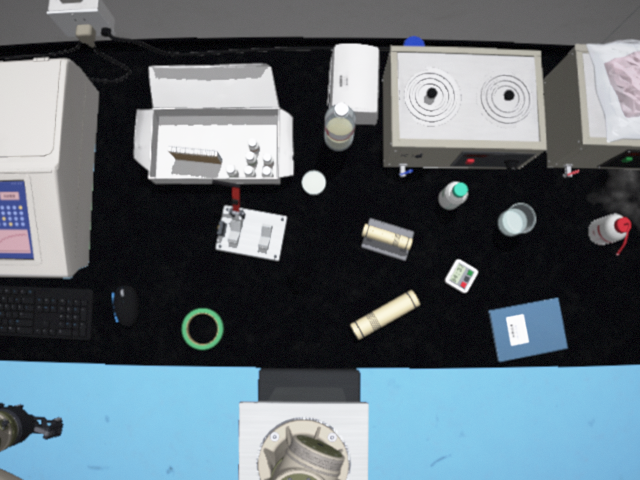

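View pics/side0.png

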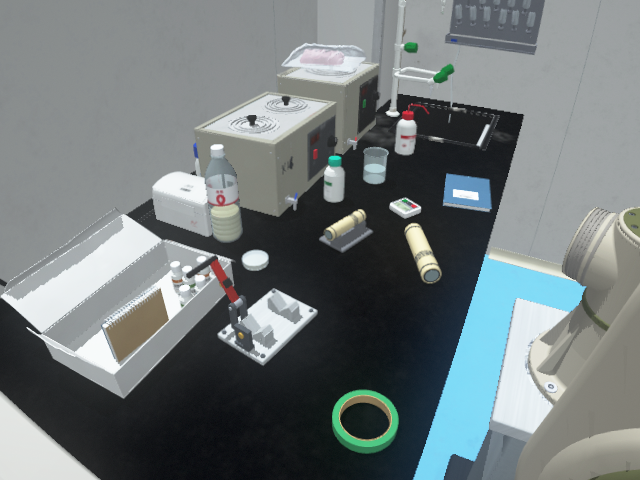

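The top view shows the barrel in its grey rest at about (388,237), with the larger decoy at (385,314). The mount is at (250,233), with the strap open upward at (236,195) and the stop and hinge on its left. The side view agrees. I'll measure both from the point clouds.

```bash
python3 - <<'E'
from h import *
T=np.load("top0.npz");P=T["P"];C=T["C"].astype(int)
S=np.load("side0.npz");PS=S["P"];CS=S["C"].astype(int)
print("table z",np.nanmedian(P[270:300,220:330,2]), "px ctr",P[237,388],P[233,250])
def reg(P,u0,u1,v0,v1):return P[v0:v1,u0:u1].reshape(-1,3)
# barrel + rest
for nm,(PP,CC,b) in dict(top=(P,C,(350,425,210,265)),side=(PS,CS,(310,385,200,255))).items():
    q=reg(PP,*b);c=reg(CC,*b)
    m=(q[:,2]>.04)&(q[:,2]<.06)&(c[:,2]-c[:,0]>15)
    w=q[m][:,:2];rc=cv2.minAreaRect(w.astype(np.float32));print(nm,"barrel",m.sum(),rc,np.nanmax(q[m][:,2]))
    m=(q[:,2]>.004)&(q[:,2]<.06);print(nm,"rest+barrel",cv2.minAreaRect(q[m][:,:2].astype(np.float32)))
for nm,(PP,CC,b) in dict(top=(P,C,(205,300,203,268)),side=(PS,CS,(210,325,280,370))).items():
    q=reg(PP,*b)
    m=(q[:,2]>.006)&(q[:,2]<.017);rc=cv2.minAreaRect(q[m][:,:2].astype(np.float32));print(nm,"base",m.sum(),rc,np.median(q[m][:,2]))
    print(cv2.boxPoints(rc))
    m=(q[:,2]>.036)&(q[:,2]<.05);print("seats",cv2.minAreaRect(q[m][:,:2].astype(np.float32)))
for nm,(PP,CC) in dict(top=(P,C),side=(PS,CS)).items():
    m=(CC[...,2]>120)&(CC[...,1]<60)&(PP[...,2]>.04)&(PP[...,2]<.2)&(PP[...,0]<.62)&(PP[...,1]>0.05)&(PP[...,1]<.3)
    q=PP[m];print(nm,"red",len(q),q.mean(0),q[q[:,2].argmin()],q[q[:,2].argmax()])
E
```

```text
table z 0.0006783527465078829 px ctr [ 0.55341238 -0.20079628  0.05327441] [0.5651677  0.13671873 0.01854988]
top barrel 578 ((0.5562902688980103, -0.19856910407543182), (0.1207469031214714, 0.02991827204823494), 72.83815002441406) 0.05994868099277135
top rest+barrel ((0.5596705079078674, -0.20405535399913788), (0.1362239271402359, 0.186330184340477), 0.34764954447746277)
side barrel 349 ((0.5539059042930603, -0.19722411036491394), (0.12518811225891113, 0.028681745752692223), 72.55538940429688) 0.05279683663959414
side rest+barrel ((0.5704065561294556, -0.24973435699939728), (0.11998697370290756, 0.2341080605983734), 19.040050506591797)
top base 2019 ((0.5619479417800903, 0.13393157720565796), (0.16089634597301483, 0.2364117056131363), 0.5418830513954163) 0.011905602935575044
[[0.48038542 0.2513713 ]
 [0.4826213  0.01497017]
 [0.64351046 0.01649186]
 [0.6412746  0.25289297]]
seats ((0.571759045124054, 0.14801248908042908), (0.12700583040714264, 0.07169508934020996), 80.35152435302734)
side base 2465 ((0.6071288585662842, 0.12848994135856628), (0.16034948825836182, 0.19455936551094055), 80.17017364501953) 0.010526649534251097
[[0.49758968 0.06610005]
 [0.6892928  0.0328844 ]
 [0.716668   0.19087982]
 [0.5249649  0.22409548]]
seats ((0.61700838804245, 0.14108817279338837), (0.12966156005859375, 0.16496481001377106), 81.46794128417969)<stdin>:19: RuntimeWarning: Mean of empty slice.
  ret = um.true_divide(
Traceback (most recent call last):
ValueError: attempt to get argmin of an empty sequence
```

```bash
python3 - <<'E'
import cv2
s=cv2.imread("pics/side0.png")[220:380,170:350];t=cv2.imread("pics/top0.png")[170:275,200:305]
a=cv2.resize(s,(400,356),interpolation=3);b=cv2.resize(t,(356,356),interpolation=3);cv2.imwrite("pics/crop0.png",cv2.hconcat([a,b]))
E
```

```text
(no output)
```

View pics/crop0.png

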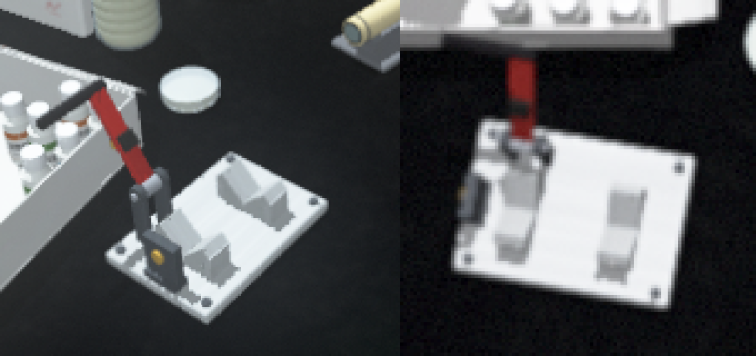

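The crop shows the stop plate and hinge posts at the mount's left (+y) end. The handle bar at the strap's tip points to +y, over the edge of the white box. The mount is yawed about -9.5°. Next I'll refine the mount frame.

```bash
cat >> h.py <<'E'
def mframe(P,o,yaw):
    c,s=np.cos(yaw),np.sin(yaw);d=P-np.array([o[0],o[1],0]);
    return np.stack([d[...,0]*c+d[...,1]*s,-d[...,0]*s+d[...,1]*c,d[...,2]],-1)
E
python3 - <<'E'
from h import *
for n in("top","side"):
    T=np.load(n+"0.npz");P=T["P"];C=T["C"].astype(int)
    o=np.array([.565,.137]);
    m=(abs(P[...,2]-.012)<.005)&(C.min(-1)>110)&(np.hypot(P[...,0]-o[0],P[...,1]-o[1])<.097)
    _,lab,st,_=cv2.connectedComponentsWithStats(m.astype(np.uint8));k=1+st[1:,4].argmax();m=lab==k
    rc=cv2.minAreaRect(P[m][:,:2].astype(np.float32));print(n,"base",m.sum(),rc)
    ang=rc[2] if rc[1][0]>rc[1][1] else rc[2]+90
    yaw=np.radians(ang-90); o=np.array(rc[0])-5e-3*np.array([np.cos(yaw),np.sin(yaw)])
    print("yaw",np.degrees(yaw),"origin",o)
    M=mframe(P,o,yaw)*1000
    near=(abs(M[...,0])<20)&(M[...,1]>52)&(M[...,1]<90)&(M[...,2]>48)&(M[...,2]<62)
    q=M[near];print("stop top",len(q),q.min(0),q.max(0))
    q=M[(abs(M[...,0])<33)&(abs(M[...,1])<58)&(M[...,2]>38)&(M[...,2]<48)];print("seat tops",len(q),np.percentile(q,[3,97],axis=0).round(1).tolist(),np.median(q,0))
    m=(C[...,2]>90)&(C[...,1]<70)&(C[...,2]-C[...,1]>50)&(np.abs(M[...,0]-60)<70)&(abs(M[...,1]-38)<40)&(M[...,2]>40)
    q=M[m];print("red",len(q));
    if len(q):
        v=np.linalg.svd(q-q.mean(0))[2][0];print(q.mean(0),v,np.degrees(np.arctan2(q[:,2]-66,q[:,0]-42)).mean())
    q=M[(M[...,2]>110)&(M[...,2]<160)&(M[...,1]>30)&(M[...,1]<100)&(M[...,0]>40)&(M[...,0]<130)&(C.max(-1)<80)]
    if len(q):print("handle",len(q),q.mean(0),q.min(0),q.max(0))
    # box near
    q=P[(C.min(-1)>100)&(P[...,2]>.03)&(P[...,0]>.55)&(P[...,1]>.03)&(P[...,1]<.45)&(P[...,0]<.8)];print("box",len(q),np.percentile(q,[1,99],axis=0).round(3).tolist())
E
```

```text
top base 1777 ((0.5677626729011536, 0.13602063059806824), (0.16065767407417297, 0.11325358599424362), 80.11713409423828)
yaw -9.882865905761719 origin [0.56283687 0.1368788 ]
stop top 44 [-16.63720081  66.14447293  48.57288868] [17.48741013 75.11619205 61.86388155]
seat tops 181 [[-28.5, -49.4, 38.3], [28.9, 49.1, 47.5]] [ 14.61705564 -27.22765157  41.48363359]
red 108
[ 68.19247951  37.1253581  113.64238609] [-0.55277549 -0.02138563 -0.83305577] 62.98847697731341
handle 124 [ 88.14103005  59.46380907 142.27985092] [ 56.48509976  30.16202777 110.24366174] [ 97.4603461   92.93623367 153.78545744]
box 3071 [[0.558, 0.036, 0.031], [0.798, 0.409, 0.104]]
side base 2242 ((0.5670304894447327, 0.13543757796287537), (0.16036100685596466, 0.11316081881523132), 80.177001953125)
yaw -9.822998046875 origin [0.56210379 0.1362906 ]
stop top 114 [-17.17855175  64.64811695  48.03540982] [16.95041588 77.38360913 55.79059742]
seat tops 169 [[-26.2, -48.8, 38.1], [25.8, 49.0, 42.7]] [-16.32057378  25.83465559  40.01779663]
red 323
[ 66.90677119  39.28566302 105.95613078] [-0.554361    0.00808695 -0.83223704] 59.153327384479276
handle 154 [ 89.20729339  63.79487089 141.02891012] [ 59.12838915  30.90037778 110.04012102] [ 94.83579796  93.70773651 145.5440841 ]
box 4787 [[0.567, 0.061, 0.03], [0.795, 0.408, 0.105]]
```

```bash
cat >> h.py <<'E'
O=np.array([.5625,.1366]);YAW=np.radians(-9.85)
def m2w(x,y,z): # mount mm -> world m
    c,s=np.cos(YAW),np.sin(YAW);return np.array([O[0]+(c*x-s*y)/1e3,O[1]+(s*x+c*y)/1e3,z/1e3])
def go(target,yaw_y):
    """shift (mm) and turn for TCP target, pointing down, tool y at world angle yaw_y (deg)"""
    r,t=Rt();a=np.radians(yaw_y);y=np.array([np.cos(a),np.sin(a),0]);z=np.array([0,0,-1.]);x=np.cross(y,z)
    rt=R.from_matrix(np.stack([x,y,z],1))
    print("shift",r.inv().apply(np.array(target)-t).round(4)*1000,"turn",(r.inv()*rt).as_rotvec().round(4))
E
python3 - <<'E'
from h import *
go([.5532,-.2037,.13],-17.2)
E
```

```text
shift [-586.8 -632.1  101.4] turn [-1.4000e-03  1.1000e-03  1.6162e+00]
```

apply_moves([
  {"xyz": [-587,-632,20],"turn": [0,0,1.616],"grip": 1},
  {"xyz": [-587,-632,20],"turn": [0,0,1.616],"grip": 1},
  {"xyz": [-587,-632,20],"turn": [0,0,1.616],"grip": 1},
  {"xyz": [-587,-632,20],"turn": [0,0,1.616],"grip": 1},
  {"xyz": [-587,-632,20],"turn": [0,0,1.616],"grip": 1},
  {"xyz": [-587,-632,20],"turn": [0,0,1.616],"grip": 1},
  {"xyz": [-587,-632,20],"turn": [0,0,1.616],"grip": 1},
  {"xyz": [-587,-632,20],"turn": [0,0,1.616],"grip": 1},
  {"xyz": [-587,-632,20],"turn": [0,0,1.616],"grip": 1},
  {"xyz": [-587,-632,20],"turn": [0,0,1.616],"grip": 1},
  {"xyz": [-587,-632,20],"turn": [0,0,1.616],"grip": 1},
  {"xyz": [-587,-632,20],"turn": [0,0,1.616],"grip": 1},
])

```text
clock: 1.1
tcp_pos: [0.382, 0.1143, 0.2196]
orientation: [-0.0, 0.771, 0.637, 0.0]
wrist_force: [0.0, 0.3, -0.4]
finger_gap: 0.0855
grip_force: 0.0
```

```bash
python3 -c "
from h import *
go([.5532,-.2037,.13],-17.2)"
```

```text
shift [-279.9  228.2   89.6] turn [ 1.0e-04 -2.0e-04  1.1e-01]
```

apply_moves([
  {"xyz": [-280,228,20],"turn": [0,0,0.11],"grip": 1},
  {"xyz": [-280,228,20],"turn": [0,0,0.11],"grip": 1},
  {"xyz": [-280,228,20],"turn": [0,0,0.11],"grip": 1},
  {"xyz": [-280,228,20],"turn": [0,0,0.11],"grip": 1},
  {"xyz": [-280,228,20],"turn": [0,0,0.11],"grip": 1},
  {"xyz": [-280,228,20],"turn": [0,0,0.11],"grip": 1},
  {"xyz": [-280,228,20],"turn": [0,0,0.11],"grip": 1},
  {"xyz": [-280,228,20],"turn": [0,0,0.11],"grip": 1},
  {"xyz": [-280,228,20],"turn": [0,0,0.11],"grip": 1},
  {"xyz": [-280,228,90],"turn": [0,0,0.11],"grip": 1},
  {"xyz": [-280,228,90],"turn": [0,0,0.11],"grip": 1},
  {"xyz": [-280,228,90],"turn": [0,0,0.11],"grip": 1},
])

```text
clock: 2.1
tcp_pos: [0.5507, -0.1994, 0.1228]
orientation: [-0.005, 0.803, 0.595, -0.003]
wrist_force: [-1.2, 0.1, -1.0]
finger_gap: 0.0855
grip_force: 0.0
```

```bash
python3 -c "
from h import *
d=imaging.read_camera('wrist');cv2.imwrite('pics/w1.png',d['color'])
P=cloud(d);C=d['color'].astype(int)
m=(P[...,2]>.043)&(P[...,2]<.056)&(C[...,2]-C[...,0]>15)
q=P[m];print(m.sum(),cv2.minAreaRect(q[:,:2].astype(np.float32)) if m.sum()>9 else 0, np.nanpercentile(q[:,2],99))
go([.5532,-.2037,.02],-17.2)"
```

```text
4335 ((0.4734033942222595, -0.17363642156124115), (0.12055332213640213, 0.2033614069223404), 72.72338104248047) 0.05311588028585667
shift [ -3.8   3.5 105.9] turn [-0.0086 -0.0017  0.0056]
```

View pics/w1.png

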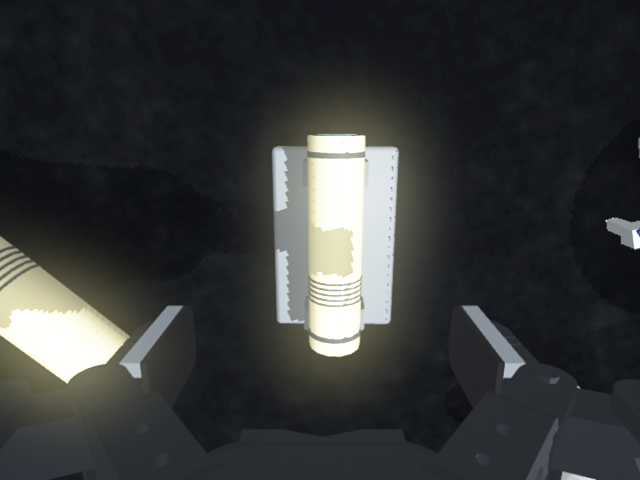

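The wrist view shows the barrel upright in the image at columns 307–365, between the fingers at about 190 and 455. The axis is aligned. I'll lower and grip it.

apply_moves([
  {"xyz": [-4,3.5,40],"turn": [-0.009,-0.002,0.006],"grip": 1},
  {"xyz": [-4,3.5,70],"turn": [-0.009,-0.002,0.006],"grip": 1},
  {"xyz": [-4,3.5,95],"turn": [-0.009,-0.002,0.006],"grip": 1},
  {"xyz": [-4,3.5,105],"turn": [-0.009,-0.002,0.006],"grip": 1},
  {"xyz": [-4,3.5,105],"turn": [-0.009,-0.002,0.006],"grip": 1},
  {"xyz": [-4,3.5,105],"turn": [-0.009,-0.002,0.006],"grip": 1},
], force=20)

```text
clock: 2.65
tcp_pos: [0.5578, -0.2057, 0.0263]
orientation: [0.005, 0.805, 0.594, 0.002]
wrist_force: [0.2, 0.6, -0.0]
finger_gap: 0.0857
grip_force: 0.0
```

```bash
python3 -c "
from h import *
d=imaging.read_camera('wrist');P=cloud(d);C=d['color'].astype(int)
m=(P[...,2]>.043)&(P[...,2]<.056)&(C[...,2]-C[...,0]>15)&(P[...,0]>.5)
q=P[m];print(m.sum(),cv2.minAreaRect(q[:,:2].astype(np.float32)),Rt()[1], env.get_state()['wrist_force'])
go([.5532,-.2037,.02],-17.2)"
```

```text
18697 ((0.560199499130249, -0.1901862621307373), (0.1007445901632309, 0.027830813080072403), 73.0340347290039) [ 0.55854352 -0.20607589  0.02706993] [0.35986322 0.2429883  0.86295565]
shift [ 0.7 -5.9  7. ] turn [0.0122 0.0025 0.0006]
```

apply_moves([
  {"xyz": [0,-3.5,2],"turn": [0.009,0.002,0],"grip": 1},
  {"xyz": [0,-3.5,2],"turn": [0.009,0.002,0],"grip": 1},
  {"xyz": [0,-3.5,2],"turn": [0.009,0.002,0],"grip": 1},
  {"xyz": [0,-3.5,2],"turn": [0.009,0.002,0],"grip": 1},
  {"xyz": [0,-3.5,2],"turn": [0.009,0.002,0],"grip": 1},
  {"xyz": [0,-3.5,2],"turn": [0.009,0.002,0],"grip": 1},
])

```text
clock: 3.2
tcp_pos: [0.5537, -0.2046, 0.0229]
orientation: [0.0, 0.805, 0.593, 0.0]
wrist_force: [0.1, -0.0, 0.3]
finger_gap: 0.0854
grip_force: 0.0
```

```bash
python3 -c "
from h import *
print(Rt()[1], env.get_state()['wrist_force'])
go([.5546,-.2041,.020],-17.2)"
```

```text
[ 0.55370616 -0.20456291  0.02286632] [ 0.12433079 -0.00377021  0.31684132]
shift [0.7 0.7 2.9] turn [ 0.0003 -0.0001  0.0001]
```

apply_moves([
  {"xyz": [0,0.5,3],"turn": [0,0,0],"grip": 1},
  {"xyz": [0,0.5,4],"turn": [0,0,0],"grip": 0.4},
  {"xyz": [0,0.5,4],"turn": [0,0,0],"grip": 0.2},
  {"xyz": [0,0.5,4],"turn": [0,0,0],"grip": 0.1},
  {"xyz": [0,0.5,4],"turn": [0,0,0],"grip": 0.1},
  {"xyz": [0,0.5,4],"turn": [0,0,0],"grip": 0.1},
  {"xyz": [0,0.5,4],"turn": [0,0,0],"grip": 0.1},
  {"xyz": [0,0.5,4],"turn": [0,0,0],"grip": 0.1},
  {"xyz": [0,0.5,4],"turn": [0,0,0],"grip": 0.1},
], force=30)

```text
clock: 3.95
tcp_pos: [0.5553, -0.2052, 0.0192]
orientation: [0.001, 0.805, 0.594, 0.001]
wrist_force: [3.1, -1.2, -0.4]
finger_gap: 0.0291
grip_force: 32.2
```

apply_moves([
  {"xyz": [0,0,-15],"turn": [0,0,0],"grip": 0.1},
  {"xyz": [0,0,-50],"turn": [0,0,0],"grip": 0.1},
  {"xyz": [0,0,-90],"turn": [0,0,0],"grip": 0.1},
  {"xyz": [0,0,-100],"turn": [0,0,0],"grip": 0.1},
  {"xyz": [0,0,-100],"turn": [0,0,0],"grip": 0.1},
  {"xyz": [0,0,-100],"turn": [0,0,0],"grip": 0.1},
  {"xyz": [0,0,-100],"turn": [0,0,0],"grip": 0.1},
  {"xyz": [0,0,-100],"turn": [0,0,0],"grip": 0.1},
])

```text
clock: 4.62
tcp_pos: [0.5523, -0.2037, 0.1161]
orientation: [-0.002, 0.805, 0.593, -0.001]
wrist_force: [0.2, -0.3, -1.2]
finger_gap: 0.029
grip_force: 32.1
```

```bash
python3 -c "
from h import *
s=env.get_state();print(Rt()[1], s['wrist_force'],s['ft_torque'],s['finger_gap'])
print(m2w(0,-13,100));go(m2w(0,-13,100),-9.85)"
```

```text
[ 0.55231704 -0.20374661  0.11607479] [ 0.23858139 -0.30145601 -1.19539202] [ 0.0005213  -0.02027072  0.01697844] 0.028999742137050064
[0.5602761  0.12379163 0.1       ]
shift [315.2 -89.1  16.8] turn [-0.0047 -0.0013 -0.1281]
```

apply_moves([
  {"xyz": [35,-10,0],"turn": [0,0,-0.015],"grip": 0.1},
  {"xyz": [70,-20,0],"turn": [0,0,-0.03],"grip": 0.1},
  {"xyz": [110,-31,0],"turn": [0,0,-0.045],"grip": 0.1},
  {"xyz": [150,-42,0],"turn": [0,0,-0.06],"grip": 0.1},
  {"xyz": [190,-54,0],"turn": [0,0,-0.077],"grip": 0.1},
  {"xyz": [230,-65,0],"turn": [0,0,-0.093],"grip": 0.1},
  {"xyz": [270,-76,0],"turn": [0,0,-0.11],"grip": 0.1},
  {"xyz": [300,-85,0],"turn": [0,0,-0.122],"grip": 0.1},
  {"xyz": [315,-89,0],"turn": [0,0,-0.128],"grip": 0.1},
  {"xyz": [315,-89,0],"turn": [0,0,-0.128],"grip": 0.1},
  {"xyz": [315,-89,0],"turn": [0,0,-0.128],"grip": 0.1},
  {"xyz": [315,-89,0],"turn": [0,0,-0.128],"grip": 0.1},
])

```text
clock: 5.62
tcp_pos: [0.5613, 0.122, 0.1174]
orientation: [-0.001, 0.765, 0.644, -0.001]
wrist_force: [-0.4, 0.3, -2.7]
finger_gap: 0.0288
grip_force: 31.9
```

```bash
python3 -c "
from h import *
d=imaging.read_camera('wrist');cv2.imwrite('pics/w2.png',d['color'])
s=env.get_state();print(Rt()[1], s['wrist_force'],s['ft_torque'],s['finger_gap'])
M=mframe(cloud(d),O,YAW)*1000;C=d['color'].astype(int)
m=(abs(M[...,2]-43)<2.5)&(abs(M[...,0])<40)&(abs(M[...,1])<60);q=M[m];print('seat',len(q),np.percentile(q,[2,98],axis=0) if len(q) else 0)
m=(C[...,2]-C[...,0]>15)&(M[...,2]>60);q=M[m];print('barrel',len(q),cv2.minAreaRect(q[:,:2].astype(np.float32)),np.percentile(q,[1,99],axis=0))
go(m2w(0,-13,30),-9.85)"
```

```text
[0.56164274 0.12150088 0.11771719] [-0.30080104  0.91868752 -2.19554314] [0.02014728 0.00379839 0.01146753] 0.02893723590688173
seat 55 [[26.41748726 23.15303818 40.55351495]
 [39.31711646 53.05383685 45.242678  ]]
barrel 34827 ((56.048004150390625, 0.7248039245605469), (97.27115631103516, 141.0995635986328), 87.6184310913086) [[-11.95729951 -36.96685432  76.91342028]
 [ 88.41333051  50.38603198 151.31382077]]
shift [ 2.1 -1.6 87.7] turn [-0.0016  0.0007 -0.0014]
```

View pics/w2.png

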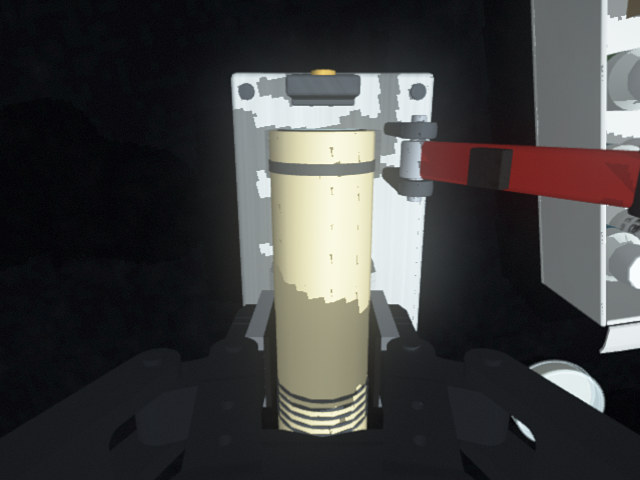

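The wrist view shows the barrel centred at column 323, in line with the stop plate (287–360) and well left of the red strap. I'll descend.

apply_moves([
  {"xyz": [2,-1.6,25],"turn": [0,0,0],"grip": 0.1},
  {"xyz": [2,-1.6,50],"turn": [0,0,0],"grip": 0.1},
  {"xyz": [2,-1.6,72],"turn": [0,0,0],"grip": 0.1},
  {"xyz": [2,-1.6,80],"turn": [0,0,0],"grip": 0.1},
  {"xyz": [2,-1.6,85],"turn": [0,0,0],"grip": 0.1},
  {"xyz": [2,-1.6,85],"turn": [0,0,0],"grip": 0.1},
  {"xyz": [2,-1.6,85],"turn": [0,0,0],"grip": 0.1},
  {"xyz": [2,-1.6,85],"turn": [0,0,0],"grip": 0.1},
])

```text
clock: 6.33
tcp_pos: [0.5622, 0.1246, 0.0351]
orientation: [0.001, 0.765, 0.644, 0.001]
wrist_force: [-0.2, 0.9, -1.8]
finger_gap: 0.0288
grip_force: 31.9
```

```bash
python3 -c "
from h import *
s=env.get_state();print(Rt()[1],mframe(Rt()[1],O,YAW)*1000, s['wrist_force'],s['ft_torque'],s['finger_gap'])
go(m2w(0,-13,24),-9.85)"
```

```text
[0.56222949 0.12464384 0.03511834] [  1.77880781 -11.8261888   35.11834115] [-0.15259689  0.85383199 -1.83894328] [ 0.03171633 -0.03712921 -0.0290225 ] 0.028825971749211518
shift [-1.2 -1.8 11.1] turn [ 0.0025 -0.0008 -0.0006]
```

apply_moves([
  {"xyz": [-1,-1.5,2],"turn": [0,0,0],"grip": 0.1},
  {"xyz": [-1,-1.5,4],"turn": [0,0,0],"grip": 0.1},
  {"xyz": [-1,-1.5,6],"turn": [0,0,0],"grip": 0.1},
  {"xyz": [-1,-1.5,7],"turn": [0,0,0],"grip": 0.1},
  {"xyz": [-1,-1.5,7],"turn": [0,0,0],"grip": 0.1},
  {"xyz": [-1,-1.5,7],"turn": [0,0,0],"grip": 0.1},
])

```text
clock: 6.83
tcp_pos: [0.5592, 0.1242, 0.0266]
orientation: [-0.0, 0.765, 0.644, -0.0]
wrist_force: [0.1, 0.6, -2.7]
finger_gap: 0.029
grip_force: 31.9
```

apply_moves([
  {"xyz": [0,0,1],"turn": [0,0,0],"grip": 0.1},
  {"xyz": [0,0,1],"turn": [0,0,0],"grip": 0.1},
  {"xyz": [0,0,1],"turn": [0,0,0],"grip": 0.1},
])

```text
clock: 7.08
tcp_pos: [0.5594, 0.1241, 0.0257]
orientation: [0.0, 0.765, 0.644, 0.0]
wrist_force: [0.5, 0.1, -1.6]
finger_gap: 0.0289
grip_force: 31.9
```

```bash
python3 -c "
from h import *
s=env.get_state();print(mframe(Rt()[1],O,YAW)*1000, s['wrist_force'],s['ft_torque'],s['finger_gap'])
go(m2w(0,-13,23.5),-9.85)"
```

```text
[ -0.88810451 -12.80517997  25.70454996] [ 0.52724913  0.06444412 -1.59143832] [-0.01779085 -0.08925238 -0.05987413] 0.028938072053086406
shift [-0.2  0.9  2.2] turn [ 0.0002 -0.0002 -0.0001]
```

apply_moves([
  {"xyz": [0,0.6,0.5],"turn": [0,0,0],"grip": 0.1},
  {"xyz": [0,0.6,1],"turn": [0,0,0],"grip": 0.1},
  {"xyz": [0,0.6,1],"turn": [0,0,0],"grip": 0.1},
])

```text
clock: 7.33
tcp_pos: [0.5601, 0.124, 0.0248]
orientation: [0.0, 0.765, 0.644, 0.0]
wrist_force: [0.2, -0.3, -2.3]
finger_gap: 0.0289
grip_force: 32.1
```

apply_moves([
  {"xyz": [0,0,0.5],"turn": [0,0,0],"grip": 0.1},
  {"xyz": [0,0,1],"turn": [0,0,0],"grip": 0.1},
  {"xyz": [0,0,1],"turn": [0,0,0],"grip": 0.1},
])

```text
clock: 7.58
tcp_pos: [0.5607, 0.124, 0.0242]
orientation: [0.0, 0.765, 0.644, 0.001]
wrist_force: [1.9, 0.0, 0.2]
finger_gap: 0.0287
grip_force: 32.3
```

apply_moves([
  {"xyz": [0,0.5,0.3],"turn": [0,0,0],"grip": 0.1},
  {"xyz": [0,0.7,0.6],"turn": [0,0,0],"grip": 0.1},
  {"xyz": [0,0.7,0.6],"turn": [0,0,0],"grip": 0.1},
])

```text
clock: 7.83
tcp_pos: [0.5613, 0.1239, 0.0235]
orientation: [0.0, 0.765, 0.644, 0.001]
wrist_force: [2.2, 0.1, 2.4]
finger_gap: 0.0293
grip_force: 32.4
```

```bash
python3 -c "
from h import *
s=env.get_state();print(mframe(Rt()[1],O,YAW)*1000, s['wrist_force'],s['ft_torque'],s['finger_gap'])"
```

```text
[  0.9885849  -12.73843265  23.53280815] [2.17593753 0.07158606 2.43520842] [-0.0187923  -0.29482218 -0.05082389] 0.029267501683013605
```

apply_moves([
  {"xyz": [0,0.4,0.1],"turn": [0,0,0],"grip": 0.1},
  {"xyz": [0,0.7,0.2],"turn": [0,0,0],"grip": 0.1},
  {"xyz": [0,0.7,0.2],"turn": [0,0,0],"grip": 0.1},
])

```text
clock: 8.08
tcp_pos: [0.5616, 0.1238, 0.0231]
orientation: [0.0, 0.765, 0.644, 0.0]
wrist_force: [1.4, -0.1, 2.5]
finger_gap: 0.029
grip_force: 32.4
```

apply_moves([
  {"xyz": [0,0.3,0],"turn": [0,0,0],"grip": 0.5},
  {"xyz": [0,0.3,0],"turn": [0,0,0],"grip": 0.5},
  {"xyz": [0,0.3,0],"turn": [0,0,0],"grip": 0.5},
  {"xyz": [0,0.3,0],"turn": [0,0,0],"grip": 0.1},
  {"xyz": [0,0.3,0],"turn": [0,0,0],"grip": 0.1},
  {"xyz": [0,0.3,0],"turn": [0,0,0],"grip": 0.1},
  {"xyz": [0,0.3,0],"turn": [0,0,0],"grip": 0.1},
  {"xyz": [0,0.3,0],"turn": [0,0,0],"grip": 0.1},
], force=25)

```text
clock: 8.75
tcp_pos: [0.5617, 0.1236, 0.0228]
orientation: [0.0, 0.765, 0.644, 0.0]
wrist_force: [1.3, -0.8, -1.3]
finger_gap: 0.0291
grip_force: 28.2
```

```bash
python3 -c "
from h import *
s=env.get_state();print(mframe(Rt()[1],O,YAW)*1000, s['wrist_force'],s['ft_torque'],s['finger_gap'])"
```

```text
[  1.39525518 -12.91095863  22.79192796] [ 1.31170538 -0.79217024 -1.27214267] [-0.12272192 -0.36222057  0.01263904] 0.029081502846706624
```

apply_moves([
  {"xyz": [1.5,0,0],"turn": [0,0,0],"grip": 0.1},
  {"xyz": [3,0,0],"turn": [0,0,0],"grip": 0.1},
  {"xyz": [4.5,0,0],"turn": [0,0,0],"grip": 0.1},
  {"xyz": [6,0,0],"turn": [0,0,0],"grip": 0.1},
  {"xyz": [7,0,0],"turn": [0,0,0],"grip": 0.1},
  {"xyz": [8,0,0],"turn": [0,0,0],"grip": 0.1},
  {"xyz": [8,0,0],"turn": [0,0,0],"grip": 0.1},
  {"xyz": [8,0,0],"turn": [0,0,0],"grip": 0.1},
])

```text
clock: 9.42
tcp_pos: [0.563, 0.1319, 0.0229]
orientation: [-0.0, 0.765, 0.644, 0.0]
wrist_force: [1.8, 0.1, -1.3]
finger_gap: 0.0292
grip_force: 28.2
```

apply_moves([
  {"xyz": [0.7,0,0],"turn": [0,0,0],"grip": 0.1},
  {"xyz": [1.4,0,0],"turn": [0,0,0],"grip": 0.1},
  {"xyz": [2,0,0],"turn": [0,0,0],"grip": 0.1},
  {"xyz": [2,0,0],"turn": [0,0,0],"grip": 0.1},
])

```text
clock: 9.75
tcp_pos: [0.5633, 0.1336, 0.0229]
orientation: [-0.0, 0.765, 0.644, 0.0]
wrist_force: [1.7, -2.0, -0.8]
finger_gap: 0.0291
grip_force: 28.2
```

apply_moves([
  {"xyz": [0.3,0,0],"turn": [0,0,0],"grip": 0.1},
  {"xyz": [0.5,0,0],"turn": [0,0,0],"grip": 0.1},
  {"xyz": [0.5,0,0],"turn": [0,0,0],"grip": 0.1},
])

```text
clock: 10.0
tcp_pos: [0.5634, 0.1341, 0.0229]
orientation: [-0.0, 0.765, 0.644, 0.0]
wrist_force: [1.0, -1.6, -0.6]
finger_gap: 0.0289
grip_force: 28.2
```

apply_moves([
  {"xyz": [0.3,0,0],"turn": [0,0,0],"grip": 0.1},
  {"xyz": [0.5,0,0],"turn": [0,0,0],"grip": 0.1},
  {"xyz": [0.5,0,0],"turn": [0,0,0],"grip": 0.1},
])

```text
clock: 10.25
tcp_pos: [0.5634, 0.1346, 0.0229]
orientation: [-0.0, 0.765, 0.644, 0.0]
wrist_force: [1.4, -2.0, -0.4]
finger_gap: 0.0288
grip_force: 28.2
```

Only sliding friction so far, about -2 N. I'll continue.

apply_moves([
  {"xyz": [0.5,0,0],"turn": [0,0,0],"grip": 0.1},
  {"xyz": [1,0,0],"turn": [0,0,0],"grip": 0.1},
  {"xyz": [1,0,0],"turn": [0,0,0],"grip": 0.1},
])

```text
clock: 10.5
tcp_pos: [0.5636, 0.1353, 0.0229]
orientation: [0.0, 0.765, 0.644, -0.0]
wrist_force: [1.0, -3.0, 0.1]
finger_gap: 0.0291
grip_force: 28.2
```

apply_moves([
  {"xyz": [0.3,0,0],"turn": [0,0,0],"grip": 0.1},
  {"xyz": [0.5,0,0],"turn": [0,0,0],"grip": 0.1},
  {"xyz": [0.5,0,0],"turn": [0,0,0],"grip": 0.1},
])

```text
clock: 10.75
tcp_pos: [0.5636, 0.1353, 0.0229]
orientation: [0.0, 0.765, 0.644, -0.001]
wrist_force: [0.7, -5.4, -0.2]
finger_gap: 0.0291
grip_force: 28.3
```

apply_moves([
  {"xyz": [0.3,0,0],"turn": [0,0,0],"grip": 0.1},
  {"xyz": [0.5,0,0],"turn": [0,0,0],"grip": 0.1},
  {"xyz": [0.5,0,0],"turn": [0,0,0],"grip": 0.1},
])

```text
clock: 11.0
tcp_pos: [0.5636, 0.1353, 0.0229]
orientation: [0.001, 0.765, 0.643, -0.001]
wrist_force: [0.5, -7.3, 0.6]
finger_gap: 0.0288
grip_force: 28.3
```

apply_moves([
  {"xyz": [0,0,0],"turn": [0,0,0],"grip": 0.1},
  {"xyz": [0,0,0],"turn": [0,0,0],"grip": 0.1},
  {"xyz": [0,0,0],"turn": [0,0,0],"grip": 0.1},
  {"xyz": [0,0,0],"turn": [0,0,0],"grip": 0.1},
  {"xyz": [0,0,0],"turn": [0,0,0],"grip": 0.1},
  {"xyz": [0,0,0],"turn": [0,0,0],"grip": 0.1},
])

```text
clock: 11.5
tcp_pos: [0.5636, 0.1353, 0.0229]
orientation: [0.001, 0.766, 0.643, -0.001]
wrist_force: [0.3, -6.3, 0.5]
finger_gap: 0.0292
grip_force: 28.3
```

apply_moves([
  {"xyz": [0,0,0],"turn": [0,0,0],"grip": 0.5},
  {"xyz": [0,0,0],"turn": [0,0,0],"grip": 0.7},
  {"xyz": [0,0,0],"turn": [0,0,0],"grip": 0.7},
  {"xyz": [-3,0,-20],"turn": [0,0,0],"grip": 0.7},
  {"xyz": [-10,0,-50],"turn": [0,0,0],"grip": 0.7},
  {"xyz": [-20,0,-90],"turn": [0,0,0],"grip": 0.7},
  {"xyz": [-30,0,-130],"turn": [0,0,0],"grip": 0.7},
  {"xyz": [-30,0,-170],"turn": [0,0,0],"grip": 0.7},
  {"xyz": [-30,0,-180],"turn": [0,0,0],"grip": 0.7},
  {"xyz": [-30,0,-180],"turn": [0,0,0],"grip": 0.7},
  {"xyz": [-30,0,-180],"turn": [0,0,0],"grip": 0.7},
])

```text
clock: 12.42
tcp_pos: [0.5589, 0.1074, 0.2032]
orientation: [0.0, 0.765, 0.644, 0.001]
wrist_force: [-0.8, -0.6, -0.2]
finger_gap: 0.0598
grip_force: 0.0
```

```bash
python3 - <<'E'
from h import *
d=imaging.read_camera("side");np.savez("side1.npz",P=cloud(d),C=d["color"]);cv2.imwrite("pics/side1.png",cv2.resize(d["color"][200:380,170:410],(800,600),interpolation=3))
d=imaging.read_camera("wrist");P=cloud(d);C=d["color"].astype(int);M=mframe(P,O,YAW)*1000
m=(C[...,2]-C[...,0]>15)&(M[...,2]>43)&(M[...,2]<60)&(abs(M[...,0])<20)&(abs(M[...,1])<90);q=M[m]
print(len(q),cv2.minAreaRect(q[:,:2].astype(np.float32)),np.percentile(q[:,2],98))
s=env.get_state();print(s["clock"],s["tcp_pos"],mframe(Rt()[1],O,YAW)*1000,s["wrist_force"],s["joint_pos"])
P=np.load("side0.npz")
for n in ("side1","top0"):
    T=np.load(n+".npz");M=mframe(T["P"],O,YAW)*1000;C=T["C"].astype(int)
    q=M[(M[...,2]>115)&(M[...,2]<160)&(M[...,1]>50)&(M[...,1]<93)&(M[...,0]>60)&(M[...,0]<115)&(C.max(-1)<80)];print(n,"handle",len(q),np.median(q,0),q.min(0),q.max(0))
E
```

```text
6617 ((1.7494630813598633, 10.587577819824219), (131.7213592529297, 28.677997589111328), 89.849609375) 57.05075722172706
12.5167 [0.55747769 0.10726836 0.20095686] [ 6.94735441e-02 -2.97584254e+01  2.00956860e+02] [-0.13862528 -0.63828455 -0.43370946] [ 4.84657826e-02  3.11634985e-01 -3.06521918e-02  1.23161068e+00
  4.47649030e-04  1.79077324e+00]
side1 handle 105 [ 89.46199807  73.35763456 142.39538023] [ 85.77158129  50.86479637 136.25276072] [ 93.78665208  92.90546098 145.66564734]
top0 handle 77 [ 91.29902273  70.60554853 145.73649601] [ 85.95374575  50.03683464 136.33296126] [ 97.78394473  92.72930568 153.78545744]
```

View pics/side1.png

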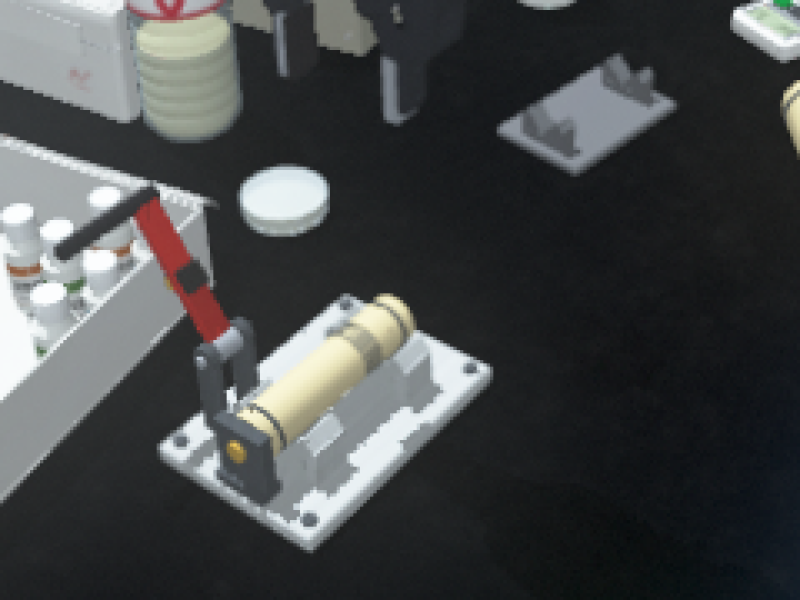

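The side view shows the barrel seated in both Vs with its end on the stop plate. The strap is still open, with its handle bar at the upper left. I'll go above the handle next.

```bash
python3 - <<'E'
from h import *
go(m2w(91,72,200),-9.85)
E
```

```text
shift [101.7  91.    0.6] turn [-0.0031  0.0002  0.0004]
```

apply_moves([
  {"xyz": [26,23,0],"turn": [0,0,0],"grip": 0.7},
  {"xyz": [52,46,0],"turn": [0,0,0],"grip": 0.6},
  {"xyz": [78,70,0],"turn": [0,0,0],"grip": 0.5},
  {"xyz": [102,91,0],"turn": [0,0,0],"grip": 0.5},
  {"xyz": [102,91,0],"turn": [0,0,0],"grip": 0.5},
  {"xyz": [102,91,0],"turn": [0,0,0],"grip": 0.5},
  {"xyz": [102,91,0],"turn": [0,0,0],"grip": 0.5},
  {"xyz": [102,91,0],"turn": [0,0,0],"grip": 0.5},
])

```text
clock: 13.18
tcp_pos: [0.6644, 0.1913, 0.202]
orientation: [-0.001, 0.765, 0.644, -0.001]
wrist_force: [0.3, -0.1, 0.2]
finger_gap: 0.0427
grip_force: 0.0
```

```bash
python3 - <<'E'
from h import *
d=imaging.read_camera("wrist");cv2.imwrite("pics/w3.png",d["color"])
s=env.get_state();print(s["clock"],s["tcp_pos"],mframe(Rt()[1],O,YAW)*1000,s["wrist_force"])
C=d["color"].astype(int);M=mframe(cloud(d),O,YAW)*1000
q=M[(abs(M[...,2]-143)<8)&(M[...,1]>52)&(M[...,1]<100)&(abs(M[...,0]-90)<16)];print(len(q),np.percentile(q,[2,50,98],axis=0).round(1).tolist())
go(m2w(91,72,123),-9.85)
E
```

```text
13.2333 [0.66461939 0.1911488  0.202716  ] [ 91.28241469  71.2141923  202.71600376] [-1.12340049 -0.12721296 -0.41993879]
1588 [[89.2, 53.0, 140.0], [93.7, 74.3, 144.2], [98.6, 93.1, 145.9]]
shift [ 0.8 -0.2 79.7] turn [-0.0012  0.0004 -0.0007]
```

View pics/w3.png

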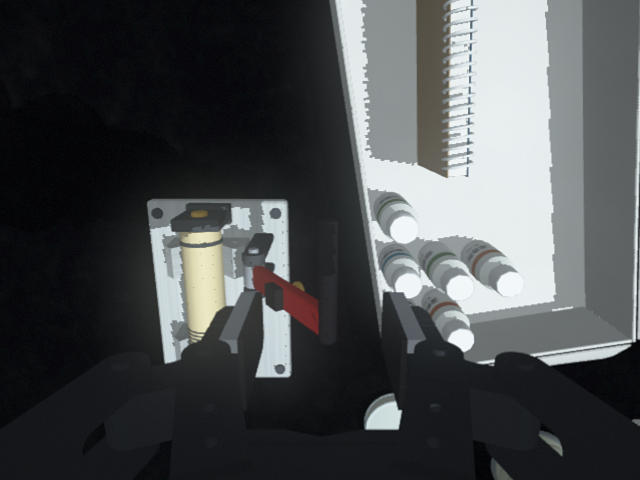

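The wrist view shows the handle bar at column 328, rows 220–340, between the fingers. The box wall is to its right and lower. I'll descend and pinch.

apply_moves([
  {"xyz": [1,1.5,25],"turn": [0,0,0],"grip": 0.4},
  {"xyz": [1,1.5,50],"turn": [0,0,0],"grip": 0.4},
  {"xyz": [1,1.5,70],"turn": [0,0,0],"grip": 0.4},
  {"xyz": [1,1.5,79],"turn": [0,0,0],"grip": 0.4},
  {"xyz": [1,1.5,79],"turn": [0,0,0],"grip": 0.4},
  {"xyz": [1,1.5,79],"turn": [0,0,0],"grip": 0.4},
  {"xyz": [1,1.5,79],"turn": [0,0,0],"grip": 0.4},
])

```text
clock: 13.82
tcp_pos: [0.6683, 0.1925, 0.126]
orientation: [0.001, 0.765, 0.644, 0.001]
wrist_force: [0.9, -0.9, -0.2]
finger_gap: 0.0344
grip_force: 0.0
```

apply_moves([
  {"xyz": [0,0,0],"turn": [0,0,0],"grip": 0.2},
  {"xyz": [0,0,0],"turn": [0,0,0],"grip": 0},
  {"xyz": [0,0,0],"turn": [0,0,0],"grip": 0},
  {"xyz": [0,0,0],"turn": [0,0,0],"grip": 0},
  {"xyz": [0,0,0],"turn": [0,0,0],"grip": 0},
  {"xyz": [0,0,0],"turn": [0,0,0],"grip": 0},
], force=50)

```text
clock: 14.32
tcp_pos: [0.6679, 0.1928, 0.1254]
orientation: [0.0, 0.765, 0.644, 0.001]
wrist_force: [-1.5, -0.1, 5.9]
finger_gap: 0.0083
grip_force: 48.9
```

```bash
cat > arc.py <<'E'
from h import *
s=env.get_state();t=mframe(Rt()[1],O,YAW)*1000;print(s["clock"],t,s["wrist_force"],s["finger_gap"],s["grip_force"])
H=np.array([43.5,66.]);h=np.array([t[0],t[2]+19]);v=h-H;th=np.arctan2(v[1],-v[0]);print("r",np.hypot(*v),"joint",th)
for a in np.arange(th,-0.01,-.1):
    p=H+90*np.array([-np.cos(a),np.sin(a)]);print(round(a,2),(72-t[1]).round(1),(p-h)[0].round(1),-(p-h)[1].round(1))
E
python3 arc.py
```

```text
14.3167 [ 94.23981005  73.44180436 125.44996119] [-1.48434705 -0.09580223  5.851597  ] 0.008261045854842745 48.90599548816681
r 93.42871471767226 joint 2.1449040934752164
2.14 -1.4 -1.9 2.9
2.04 -1.4 -9.7 -1.6
1.94 -1.4 -17.9 -5.3
1.84 -1.4 -26.4 -8.2
1.74 -1.4 -35.1 -10.2
1.64 -1.4 -44.1 -11.3
1.54 -1.4 -53.1 -11.5
1.44 -1.4 -62.0 -10.8
1.34 -1.4 -70.9 -9.3
1.24 -1.4 -79.6 -6.8
1.14 -1.4 -87.9 -3.5
1.04 -1.4 -95.9 0.6
0.94 -1.4 -103.5 5.5
0.84 -1.4 -110.5 11.1
0.74 -1.4 -116.9 17.4
0.64 -1.4 -122.7 24.3
0.54 -1.4 -127.7 31.8
0.44 -1.4 -132.0 39.7
0.34 -1.4 -135.4 48.0
0.24 -1.4 -138.1 56.6
0.14 -1.4 -139.8 65.5
0.04 -1.4 -140.6 74.4
```

apply_moves([
  {"xyz": [0,-7.6,-4.6],"turn": [0,0,0],"grip": 0},
  {"xyz": [0,-15.7,-8.5],"turn": [0,0,0],"grip": 0},
  {"xyz": [0,-24.2,-11.6],"turn": [0,0,0],"grip": 0},
  {"xyz": [0,-32.9,-13.8],"turn": [0,0,0],"grip": 0},
  {"xyz": [0,-41.8,-15.2],"turn": [0,0,0],"grip": 0},
  {"xyz": [0,-50.7,-15.6],"turn": [0,0,0],"grip": 0},
  {"xyz": [0,-50.7,-15.6],"turn": [0,0,0],"grip": 0},
])

```text
clock: 14.9
tcp_pos: [0.6215, 0.2011, 0.1432]
orientation: [0.004, 0.765, 0.644, 0.004]
wrist_force: [4.7, -1.9, 8.7]
finger_gap: 0.0082
grip_force: 49.6
```

```bash
python3 arc.py|head -2
```

```text
14.9 [ 47.13501367  73.60462    143.16221142] [ 4.67310671 -1.9383094   8.711879  ] 0.008172827911817717 49.642054438591
r 96.23089020906302 joint 1.6085791911831824
```

apply_moves([
  {"xyz": [0,-9.1,-1],"turn": [0,0,0],"grip": 0},
  {"xyz": [0,-17.9,0.3],"turn": [0,0,0],"grip": 0},
  {"xyz": [0,-26.7,2.5],"turn": [0,0,0],"grip": 0},
  {"xyz": [0,-35.1,5.6],"turn": [0,0,0],"grip": 0},
  {"xyz": [0,-43.2,9.6],"turn": [0,0,0],"grip": 0},
  {"xyz": [0,-50.9,14.3],"turn": [0,0,0],"grip": 0},
  {"xyz": [0,-58,20],"turn": [0,0,0],"grip": 0},
  {"xyz": [0,-64.6,26.3],"turn": [0,0,0],"grip": 0},
  {"xyz": [0,-64.6,26.3],"turn": [0,0,0],"grip": 0},
])

```text
clock: 15.65
tcp_pos: [0.5553, 0.2126, 0.115]
orientation: [0.002, 0.765, 0.644, 0.002]
wrist_force: [0.7, 0.5, 5.0]
finger_gap: 0.0077
grip_force: 53.0
```

```bash
python3 arc.py|head -2
```

```text
15.65 [-20.0545049   73.67781874 115.02952623] [0.68192072 0.48278679 4.97573083] 0.007667649933841297 52.992210388183594
r 93.0977525627843 joint 0.8193939089801627
```

apply_moves([
  {"xyz": [0,-5.9,6.8],"turn": [0,0,0],"grip": 0},
  {"xyz": [0,-11.2,14.1],"turn": [0,0,0],"grip": 0},
  {"xyz": [0,-15.6,21.9],"turn": [0,0,0],"grip": 0},
  {"xyz": [0,-19.3,30.2],"turn": [0,0,0],"grip": 0},
  {"xyz": [0,-22.1,38.7],"turn": [0,0,0],"grip": 0},
  {"xyz": [0,-23.6,44.8],"turn": [0,0,0],"grip": 0},
  {"xyz": [0,-23.6,44.8],"turn": [0,0,0],"grip": 0},
  {"xyz": [0,-23.6,44.8],"turn": [0,0,0],"grip": 0},
])

```text
clock: 16.32
tcp_pos: [0.5317, 0.2166, 0.069]
orientation: [0.001, 0.765, 0.644, 0.001]
wrist_force: [1.0, 0.8, 0.3]
finger_gap: 0.008
grip_force: 55.8
```

```bash
python3 arc.py|head -2
```

```text
16.3167 [-44.0761915   73.57580967  69.01912927] [0.97700866 0.83390708 0.34852335] 0.00796458933654796 55.80080687999725
r 90.30189018812469 joint 0.24632245352519158
```

apply_moves([
  {"xyz": [0,-0.3,1.5],"turn": [0,0,0],"grip": 0},
  {"xyz": [0,-0.5,3],"turn": [0,0,0],"grip": 0},
  {"xyz": [0,-0.7,4.5],"turn": [0,0,0],"grip": 0},
  {"xyz": [0,-1,6],"turn": [0,0,0],"grip": 0},
  {"xyz": [0,-1,7],"turn": [0,0,0],"grip": 0},
  {"xyz": [0,-1,7],"turn": [0,0,0],"grip": 0},
])

```text
clock: 16.82
tcp_pos: [0.5305, 0.2169, 0.0624]
orientation: [0.0, 0.765, 0.644, 0.001]
wrist_force: [0.1, -0.2, 5.2]
finger_gap: 0.0077
grip_force: 57.2
```

apply_moves([
  {"xyz": [0,0,0.8],"turn": [0,0,0],"grip": 0},
  {"xyz": [0,0,1.5],"turn": [0,0,0],"grip": 0},
  {"xyz": [0,0,1.5],"turn": [0,0,0],"grip": 0},
])

```text
clock: 17.07
tcp_pos: [0.5303, 0.2169, 0.0611]
orientation: [0.0, 0.765, 0.644, 0.001]
wrist_force: [-0.0, 0.5, 5.6]
finger_gap: 0.0078
grip_force: 57.3
```

apply_moves([
  {"xyz": [0,0,0.8],"turn": [0,0,0],"grip": 0},
  {"xyz": [0,0,1],"turn": [0,0,0],"grip": 0},
  {"xyz": [0,0,1],"turn": [0,0,0],"grip": 0},
])

```text
clock: 17.32
tcp_pos: [0.5302, 0.2169, 0.0602]
orientation: [0.0, 0.765, 0.644, 0.001]
wrist_force: [-1.3, 0.2, 7.2]
finger_gap: 0.0078
grip_force: 57.4
```

apply_moves([
  {"xyz": [0,0,0.6],"turn": [0,0,0],"grip": 0},
  {"xyz": [0,0,1.2],"turn": [0,0,0],"grip": 0},
  {"xyz": [0,0,1.2],"turn": [0,0,0],"grip": 0},
])

```text
clock: 17.57
tcp_pos: [0.5301, 0.2169, 0.059]
orientation: [0.0, 0.765, 0.644, 0.001]
wrist_force: [-1.7, 1.6, 7.7]
finger_gap: 0.008
grip_force: 57.5
```

apply_moves([
  {"xyz": [0,0,0.6],"turn": [0,0,0],"grip": 0},
  {"xyz": [0,0,1],"turn": [0,0,0],"grip": 0},
  {"xyz": [0,0,1],"turn": [0,0,0],"grip": 0},
])

```text
clock: 17.82
tcp_pos: [0.53, 0.217, 0.0581]
orientation: [0.0, 0.765, 0.644, 0.001]
wrist_force: [-2.1, 1.0, 8.1]
finger_gap: 0.0078
grip_force: 57.5
```

apply_moves([
  {"xyz": [0,0,0.6],"turn": [0,0,0],"grip": 0},
  {"xyz": [0,0,1],"turn": [0,0,0],"grip": 0},
  {"xyz": [0,0,1],"turn": [0,0,0],"grip": 0},
])

```text
clock: 18.07
tcp_pos: [0.53, 0.217, 0.0571]
orientation: [0.0, 0.765, 0.644, 0.001]
wrist_force: [-2.7, 0.5, 8.6]
finger_gap: 0.0079
grip_force: 57.6
```

apply_moves([
  {"xyz": [0,-0.5,0.6],"turn": [0,0,0],"grip": 0},
  {"xyz": [0,-0.8,1],"turn": [0,0,0],"grip": 0},
  {"xyz": [0,-0.8,1],"turn": [0,0,0],"grip": 0},
])

```text
clock: 18.32
tcp_pos: [0.5299, 0.217, 0.0564]
orientation: [0.001, 0.765, 0.644, 0.001]
wrist_force: [-0.6, -0.2, 8.9]
finger_gap: 0.0079
grip_force: 57.5
```

apply_moves([
  {"xyz": [0,0,0.5],"turn": [0,0,0],"grip": 0},
  {"xyz": [0,0,1],"turn": [0,0,0],"grip": 0},
  {"xyz": [0,0,1],"turn": [0,0,0],"grip": 0},
])

```text
clock: 18.57
tcp_pos: [0.5298, 0.217, 0.0554]
orientation: [0.001, 0.765, 0.644, 0.001]
wrist_force: [-1.6, 0.6, 10.0]
finger_gap: 0.008
grip_force: 57.6
```

apply_moves([
  {"xyz": [0,0,0.5],"turn": [0,0,0],"grip": 0},
  {"xyz": [0,0,0.8],"turn": [0,0,0],"grip": 0},
  {"xyz": [0,0,0.8],"turn": [0,0,0],"grip": 0},
])

```text
clock: 18.82
tcp_pos: [0.5298, 0.217, 0.0546]
orientation: [0.001, 0.765, 0.644, 0.001]
wrist_force: [-1.6, -0.8, 9.7]
finger_gap: 0.008
grip_force: 57.7
```

Pinching adds torsional friction to the force reading. I'll release and press on the bar from above with closed fingers for a clean measurement.

apply_moves([
  {"xyz": [0,0,0],"turn": [0,0,0],"grip": 0.3},
  {"xyz": [0,0,0],"turn": [0,0,0],"grip": 0.35},
  {"xyz": [0,0,0],"turn": [0,0,0],"grip": 0.35},
  {"xyz": [0,0,-20],"turn": [0,0,0],"grip": 0.35},
  {"xyz": [0,0,-40],"turn": [0,0,0],"grip": 0.35},
  {"xyz": [0,0,-40],"turn": [0,0,0],"grip": 0},
  {"xyz": [0,0,-40],"turn": [0,0,0],"grip": 0},
  {"xyz": [0,0,-40],"turn": [0,0,0],"grip": 0},
  {"xyz": [0,0,-40],"turn": [0,0,0],"grip": 0},
  {"xyz": [0,0,-40],"turn": [0,0,0],"grip": 0},
  {"xyz": [0,0,-40],"turn": [0,0,0],"grip": 0},
], force=20)

```text
clock: 19.73
tcp_pos: [0.5282, 0.2165, 0.0919]
orientation: [-0.0, 0.765, 0.644, -0.001]
wrist_force: [-0.5, -0.5, 0.2]
finger_gap: -0.0002
grip_force: 0.0
```

```bash
python3 arc.py|head -1; python3 - <<'E'
from h import *
d=imaging.read_camera("side");M=mframe(cloud(d),O,YAW)*1000;C=d["color"].astype(int)
cv2.imwrite("pics/side2.png",cv2.resize(d["color"][240:380,190:370],(800,600),interpolation=3))
q=M[(M[...,1]>76)&(M[...,1]<92)&(M[...,2]>50)&(M[...,2]<80)&(M[...,0]<-30)&(M[...,0]>-65)];print(len(q),np.percentile(q,[5,50,95],axis=0).round(1).tolist())
E
```

```text
19.7333 [-47.50707369  72.84686292  91.94907101] [-0.46614044 -0.46277625  0.24236237] -0.00024187443406628812 0.0
57 [[-52.3, 76.8, 69.6], [-49.7, 84.2, 73.9], [-44.4, 91.4, 76.1]]
```

View pics/side2.png

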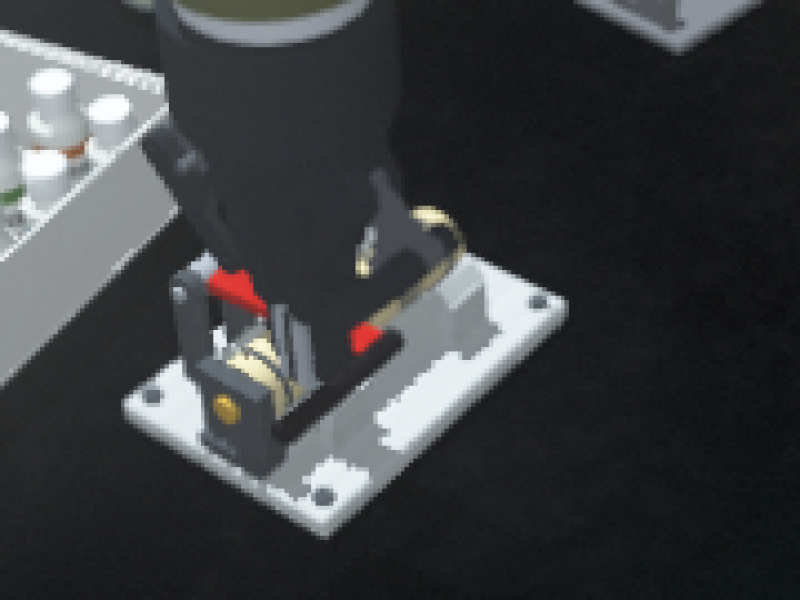

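The side view shows the strap swung over, nearly level, with the bar just under the fingertips (bar top at z ≈ 75 mm). I'll press down on it.

apply_moves([
  {"xyz": [0,-1,6],"turn": [0,0,0],"grip": 0},
  {"xyz": [0,-1,11],"turn": [0,0,0],"grip": 0},
  {"xyz": [0,-1,14],"turn": [0,0,0],"grip": 0},
  {"xyz": [0,-1,14],"turn": [0,0,0],"grip": 0},
  {"xyz": [0,-1,14],"turn": [0,0,0],"grip": 0},
])

```text
clock: 20.2
tcp_pos: [0.5275, 0.2168, 0.0785]
orientation: [-0.0, 0.765, 0.644, -0.0]
wrist_force: [0.8, 0.2, -0.2]
finger_gap: 0.0002
grip_force: 0.0
```

apply_moves([
  {"xyz": [0,0,1],"turn": [0,0,0],"grip": 0},
  {"xyz": [0,0,2],"turn": [0,0,0],"grip": 0},
  {"xyz": [0,0,2],"turn": [0,0,0],"grip": 0},
])

```text
clock: 20.45
tcp_pos: [0.528, 0.2169, 0.0773]
orientation: [0.0, 0.765, 0.644, 0.0]
wrist_force: [0.3, 0.2, 2.3]
finger_gap: -0.0001
grip_force: 1.0
```

apply_moves([
  {"xyz": [0,0,0.7],"turn": [0,0,0],"grip": 0},
  {"xyz": [0,0,1],"turn": [0,0,0],"grip": 0},
  {"xyz": [0,0,1],"turn": [0,0,0],"grip": 0},
])

```text
clock: 20.7
tcp_pos: [0.528, 0.217, 0.0766]
orientation: [0.0, 0.765, 0.644, 0.0]
wrist_force: [-0.9, -0.3, 5.1]
finger_gap: 0.0003
grip_force: 2.7
```

apply_moves([
  {"xyz": [0,0,0.5],"turn": [0,0,0],"grip": 0},
  {"xyz": [0,0,0.8],"turn": [0,0,0],"grip": 0},
  {"xyz": [0,0,0.8],"turn": [0,0,0],"grip": 0},
])

```text
clock: 20.95
tcp_pos: [0.5279, 0.2169, 0.0759]
orientation: [0.0, 0.765, 0.644, 0.0]
wrist_force: [-2.6, -0.4, 5.5]
finger_gap: 0.0001
grip_force: 3.0
```

apply_moves([
  {"xyz": [0,0,0.5],"turn": [0,0,0],"grip": 0},
  {"xyz": [0,0,0.8],"turn": [0,0,0],"grip": 0},
  {"xyz": [0,0,0.8],"turn": [0,0,0],"grip": 0},
])

```text
clock: 21.2
tcp_pos: [0.5278, 0.217, 0.0751]
orientation: [0.0, 0.765, 0.644, 0.0]
wrist_force: [-1.9, -1.6, 5.5]
finger_gap: -0.0
grip_force: 3.0
```

apply_moves([
  {"xyz": [0,0,0.5],"turn": [0,0,0],"grip": 0},
  {"xyz": [0,0,0.8],"turn": [0,0,0],"grip": 0},
  {"xyz": [0,0,0.8],"turn": [0,0,0],"grip": 0},
])

```text
clock: 21.45
tcp_pos: [0.5278, 0.217, 0.0743]
orientation: [0.0, 0.765, 0.644, 0.0]
wrist_force: [-1.8, 0.2, 6.7]
finger_gap: -0.0001
grip_force: 3.0
```

Free hinge motion runs at about 6 N, with the pad force reading flat at 3.0. I'll continue until it rises.

apply_moves([
  {"xyz": [0,0,0.5],"turn": [0,0,0],"grip": 0},
  {"xyz": [0,0,1],"turn": [0,0,0],"grip": 0},
  {"xyz": [0,0,1],"turn": [0,0,0],"grip": 0},
])

```text
clock: 21.7
tcp_pos: [0.5277, 0.217, 0.0732]
orientation: [-0.0, 0.765, 0.644, 0.0]
wrist_force: [-2.6, -0.0, 5.5]
finger_gap: 0.0001
grip_force: 2.9
```

apply_moves([
  {"xyz": [0,0,0.5],"turn": [0,0,0],"grip": 0},
  {"xyz": [0,0,1],"turn": [0,0,0],"grip": 0},
  {"xyz": [0,0,1],"turn": [0,0,0],"grip": 0},
])

```text
clock: 21.95
tcp_pos: [0.5276, 0.217, 0.0722]
orientation: [-0.0, 0.765, 0.644, 0.0]
wrist_force: [-2.5, -0.2, 5.3]
finger_gap: 0.0001
grip_force: 2.9
```

apply_moves([
  {"xyz": [0,0,0.5],"turn": [0,0,0],"grip": 0},
  {"xyz": [0,0,1],"turn": [0,0,0],"grip": 0},
  {"xyz": [0,0,1],"turn": [0,0,0],"grip": 0},
])

```text
clock: 22.2
tcp_pos: [0.5276, 0.217, 0.0716]
orientation: [-0.0, 0.765, 0.644, 0.0]
wrist_force: [-3.0, 0.0, 9.4]
finger_gap: 0.0
grip_force: 4.1
```

apply_moves([
  {"xyz": [0,0,0.5],"turn": [0,0,0],"grip": 0},
  {"xyz": [0,0,1],"turn": [0,0,0],"grip": 0},
  {"xyz": [0,0,1],"turn": [0,0,0],"grip": 0},
])

```text
clock: 22.45
tcp_pos: [0.5277, 0.217, 0.0711]
orientation: [0.0, 0.765, 0.644, 0.001]
wrist_force: [-5.1, -1.0, 10.9]
finger_gap: -0.0001
grip_force: 6.0
```

Contact at z ≈ 72 mm. The force has risen about 5.3 N over the hinge plateau, so the pad is gripping with about 11 N. I'll settle briefly and retreat.

apply_moves([
  {"xyz": [0,0,0],"turn": [0,0,0],"grip": 0},
  {"xyz": [0,0,0],"turn": [0,0,0],"grip": 0},
  {"xyz": [0,0,0],"turn": [0,0,0],"grip": 0},
])

```text
clock: 22.7
tcp_pos: [0.5277, 0.2171, 0.0712]
orientation: [0.0, 0.765, 0.644, 0.001]
wrist_force: [-3.4, -0.3, 12.2]
finger_gap: -0.0002
grip_force: 6.0
```

apply_moves([
  {"xyz": [0,0,-2],"turn": [0,0,0],"grip": 0},
  {"xyz": [0,0,-5],"turn": [0,0,0],"grip": 0},
  {"xyz": [0,0,-20],"turn": [0,0,0],"grip": 0},
  {"xyz": [0,0,-60],"turn": [0,0,0],"grip": 0},
  {"xyz": [0,0,-100],"turn": [0,0,0],"grip": 0},
  {"xyz": [0,-40,-130],"turn": [0,0,0],"grip": 0},
  {"xyz": [0,-80,-130],"turn": [0,0,0],"grip": 0},
  {"xyz": [0,-80,-130],"turn": [0,0,0],"grip": 0},
  {"xyz": [0,-80,-130],"turn": [0,0,0],"grip": 0},
])

```text
clock: 23.45
tcp_pos: [0.447, 0.2309, 0.2003]
orientation: [0.0, 0.765, 0.644, 0.0]
wrist_force: [0.3, 0.1, 0.3]
finger_gap: -0.0001
grip_force: 0.0
```

```bash
python3 - <<'E'
from h import *
d=imaging.read_camera("side");M=mframe(cloud(d),O,YAW)*1000
cv2.imwrite("pics/side3.png",cv2.resize(d["color"][200:380,170:410],(800,600),interpolation=3))
q=M[(M[...,1]>60)&(M[...,1]<92)&(M[...,2]>50)&(M[...,2]<80)&(M[...,0]<-30)&(M[...,0]>-65)];print(len(q),np.percentile(q,[5,50,95],axis=0).round(1).tolist())
s=env.get_state();print(s["clock"],s["tcp_pos"],s["wrist_force"])
E
```

```text
105 [[-52.5, 61.5, 63.4], [-50.2, 76.7, 68.2], [-45.0, 89.8, 70.1]]
23.5 [0.44850303 0.23082762 0.19982057] [0.34393582 0.87844873 0.16530359]
```

View pics/side3.png

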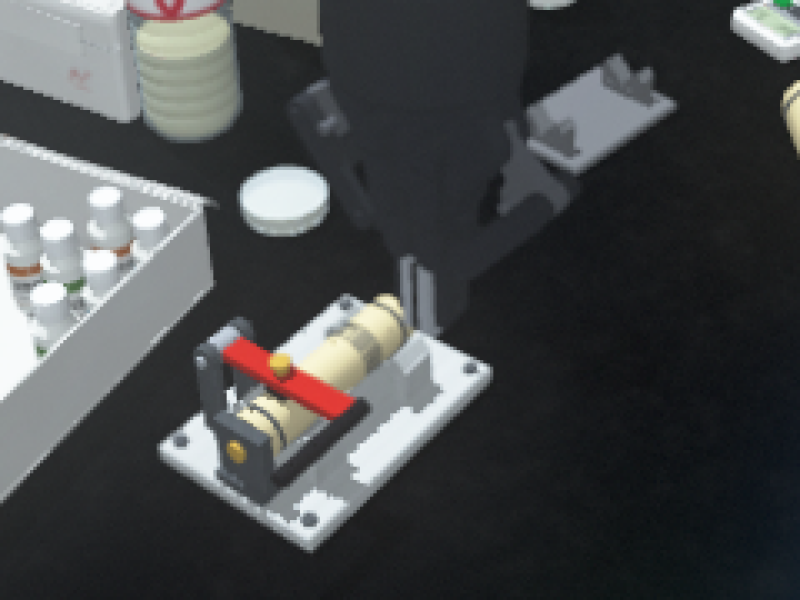

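The side view shows the strap level across the barrel, the barrel on the stop, and the gripper clear of everything. I'll hand in.

```bash
python3 -c "
from h import *
print(ticket.hand_in())"
```

```text
the job is handed in; nothing more can be done
None
```

The job is handed in at about 23.5 s: the barrel lies in the V against the end stop (about 5 N push, after friction), the strap is closed with the pad gripping at an estimated 11–13 N, and the arm is clear; the judge's verdict was not returned.

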